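# Unlock the pressure cooker and lay its lid on the board

### The arm

A 6-joint arm with a two-finger parallel gripper is mounted at the origin on a cart in front of the work surface, level with it; the furniture and walls round the work are solid. World frame = base frame: x ahead of the robot, y to its left, z up, the work surface at z = 0. Lengths are in mm, angles in rad, forces in N, time in s.
With the tool pointing down it reaches from about 275 to 750 mm from the base axis. Payload 10.2 kg.
Tool frame: the origin (TCP) lies at the very end of the fingers, on their centre line; the grasp point (between the pads) lies 19 mm behind it; z points along the fingers, y is the line along which they close (so a half turn about z gives the same grasp; the last joint's range is limited). The gripper opens to 85 mm and grips with 20 to 120 N. Pads are 22 mm wide; open, the fingers measure 114 mm over their backs; the gripper's body (76 mm by 85 mm) begins 54 mm behind the grasp point. The pads swing forward as they close: fully open they stand 13 mm farther back than shut.
Start: joints at [1.061, 0.313, 1.498, -0, 1.331, -0.223], TCP at [148.527, 503.558, 231.294] pointing down, gripper open.
Joint ranges: [-2.94, 2.94], [-0.97, 2.17], [0.19, 2.56], [-1.23, 4.37], [0.02, 3.11], [-2.88, 2.88]. Speed limits (rad/s): [2.39, 2.39, 3.01, 3.14, 3.14, 3.14].

### API

Orientations are given as a unit quaternion [w, x, y, z].
In Python, from rig import * gives the robot as it stands. The module is installed in compiled form; this text tells all that it offers.
- The arm moves only by the shell command python3 -m crank 'ROWS' [FORCE]. ROWS is JSON, a list that holds one entry, the list of rows, each a list of 7 numbers: the shift along the tool's x, y, z in units of 25 mm (1.0 is 25 mm), then the turn, a rotation vector about the tool's x, y, z in units of 8 degrees (1.0 is 8 degrees), then the finger opening in mm, from 0 to 85.4. A call has exactly 8 rows; each row shifts and turns the commanded pose from where the row before left it, along the tool's axes as they then stand; what a row does not reach is not made up. A row lasts 1/10 s, in which the tool goes at most 50 mm and 8.59 degrees, less where a joint would pass 70% of its speed; a pose out of reach is approached as far as the arm can. A call is refused whole if a number of a shift passes 1 or a number of a turn 1, either way. A call with a gripper value outside its range is refused whole. The fingers move at their own pace and stop on an object; FORCE is the grip in N (left out, the last holds). Time passes only in rows, so rows that do not move let the fingers close, or fill a call up. It gives the time, the measured TCP pose, the force, the opening and the grip force at its end, in the units of the state.
- sense(): the state, without advancing time (a new reading comes with each control period).
- capture(name): name is "scene" or "top" or "wrist"; returns the picture (420x560x3 uint8, blue, green, red); there is no depth.
- camera_model(name): a dict with "fx", "fy", "cx", "cy" (pixels), "world_from_camera" (4x4, takes a point from camera to world coordinates); the wrist camera has in their place "T_tool_cam" (4x4, takes a point from camera to tool coordinates, whose origin is the TCP and whose axes are the flange's). Camera axes: x right, y up, looking along -z (the intrinsics and any distortion apply to the point x, -y, -z); pixel columns grow to the right and rows downward; lengths in mm; the calibration is good to about 2 mm. A picture is of the moment at which its call begins: read the wrist's pose just before it. camera_model takes no time and is no camera call.
- finish_job(): hands the job in; it is judged then, once.
The state is a dict: "time_s": time; "joints": joint angles; "dq": joint speeds; "tau": joint torques, N m; "eef_pos": TCP position; "ee_rot": TCP orientation; "force": force on the tool from outside, world axes, zero at the start; "wrist_torque": the same for the moment, N m; "grip_width": opening from 0.0 (shut) to 1.0 (fully open); "grip_force": force on a finger pad.
Only numpy, scipy, OpenCV 4.12 (cv2) and the standard library are available. Lean on these libraries where they do the work, as an engineer would, in place of code of your own. Each camera call takes 0.05 s, during which the arm holds its last target. There are 200 camera calls.

### The job

Open the pressure cooker: slide the safety catch on the lid's handle fully back towards the handle's end, swing the lid's handle anticlockwise (seen from above) away from the pot's handle until it stops, then lift the lid off. Set the lid down gently, flat and right way up, with its round part wholly on the wooden board so that it cannot mark the marble, and let go. Leave the other things where they stand.

Things in the scene. Friction and masses are not known exactly. Their poses are not given: they have to be found in the camera images.
- cooker_pot: steel pressure cooker pot, fixed, 148 mm in diameter, rim 120 mm up; origin: centre of its underside. Its black handle points along its own -x, 92 to 198 mm off the axis, 34 mm wide, top at 109 mm; a small loop handle reaches 98 mm at +x. Lugs under the rim hold the lid until it is turned 0.5 rad anticlockwise from above (+yaw); stops end the turn at about 1.0 rad.
- notch (a point): notch at the root of the pot's handle, where the catch's tongue sits while locked: two black cheeks 16 mm apart, 92 to 108 mm off the pot's axis, top 120 mm above the worktop. Point: between the cheeks at their top. Axes as the pot's.
- cooker_lid: loose steel lid, 0.4 to 0.65 kg, round part 176 mm across, 18 mm skirt, domed top to 29 mm. Origin: centre of the skirt's lower edge, 102 mm above the worktop when seated on the pot; z up. Lid yaw minus pot yaw is its turn: 0 locked. 2 mm play sideways, 3 mm upwards. Once turned it lifts straight off, clear of the pot after 25 mm. Centre of mass about 10 mm off the axis, towards the handle.
- catch (a joint): safety catch on the lid's handle, in m: 0 to 0.004 locked (its tongue stands in the notch, the lid cannot turn), 0.018 fully back (slid outwards along the handle, lid's -x); the tongue clears the notch at about 0.0145. About 2 N of friction, no spring, stays where it is left.
- catch_thumb (a point): middle of the inner face (towards the knob) of the catch's ridged steel thumb piece, a block 24x24 mm, 16 mm high, on top of the lid's handle. Moves with the catch: 100 to 118 mm off the lid's axis, 51 mm above the lid's origin; handle top 9 mm below it, block top 8 mm above. Push this face outwards (lid's -x). The 75 mm between it and the knob are free above 42 mm over the origin.
- lid_knob (a point): centre of the top of the black round knob in the middle of the lid, to lift it by: 42 mm across, 33 mm high, its top 62 mm above the lid's origin; a steel pin stands 4 mm higher. Axes as the lid's. Room for the arm: an open shelf hangs 0.69 m above the worktop behind the cooker, from about x 0.60.
- lid_handle (a point): middle of the grip of the lid's black handle, 155 mm off the lid's axis. The handle points along the lid's own -x, 88 to 202 mm off the axis, is 27 mm wide here and spans 22 to 41 mm above the lid's origin, 15 mm of air over the pot's handle. For an anticlockwise turn push its side that faces the lid's +y towards the lid's -y and round the axis, with about 1 to 6 N.
- board: loose oak board, 0.95 kg, 230 mm along its own x, 340 mm along its own y, 18 mm thick, lying flat, empty. Origin: centre of its underside. Mind arm and lid handle: a tall fridge side panel runs from world x 0.27, y -0.13 to x 0.45, y -0.77, and a wall cabinet hangs 0.47 m above the worktop behind the board, from x 0.57 at y 0.10 to x 0.68 at y -0.30.
- lemon: bystander: a yellow lemon, 70x56x55 mm, loose; origin under its middle
- garlic: bystander: a garlic bulb, 56 mm across and high, loose; origin under its middle
- timer: bystander: a round white kitchen timer, 63 mm across, 55 mm high, loose; origin under its middle
- cup: bystander: a small speckled stoneware cup with a handle, 59x87x52 mm, loose; origin under its middle
- salt_mill: bystander: a light wooden mill, 58 mm across, 135 mm high, loose; origin under its middle
- pepper_mill: bystander: a dark wooden mill, 58 mm across, 165 mm high, loose; origin under its middle

How it is judged:
By the outcome, as a careful person would: the job done as asked, in the order asked, and still so for the second after the job is handed in, with the robot touching nothing.
It also fails if it takes over 61 s, if anything falls off the work surface, if the arm or the gripper's body presses on something with over 40 N, if the wrist force passes 120 N, or if a joint passes its speed limit or range.

## Working session

There is one attempt and no reset: what is moved stays moved. The work goes in short steps, Python scripts to look and compute and a shell command to move; the robot and the scene stay as the last step left them, time stands still between calls to the robot, and variables do not carry over. Pictures are saved under pics/ and viewed, at most 10 in all, crops included, and the job is handed in when it is done.

```bash
mkdir -p pics; cat > h.py <<'E'
from rig import *
import numpy as np, cv2, json
from scipy.spatial.transform import Rotation as R
def ray(m,px,T=None):
    # pixel -> origin, dir in world
    K=np.array([[m['fx'],0,m['cx']],[0,m['fy'],m['cy']],[0,0,1.]])
    d=m.get('distortion',m.get('dist',None))
    p=cv2.undistortPoints(np.array([[px]],float),K,np.array(d,float) if d is not None else None)[0,0]
    W=np.array(m['world_from_camera']) if T is None else T
    v=W[:3,:3]@np.array([p[0],-p[1],-1]); return W[:3,3],v/np.linalg.norm(v)
def proj(m,P,T=None):
    W=np.array(m['world_from_camera']) if T is None else T
    q=np.linalg.inv(W)@np.append(P,1); return np.array([m['fx']*q[0]/-q[2]+m['cx'], m['fy']*-q[1]/-q[2]+m['cy']])
def atz(m,px,z,T=None):
    o,v=ray(m,px,T); return o+v*(z-o[2])/v[2]
def tri(rays):
    A=np.zeros((3,3));b=np.zeros(3)
    for o,v in rays:
        M=np.eye(3)-np.outer(v,v);A+=M;b+=M@o
    P=np.linalg.solve(A,b); return P,[np.linalg.norm((np.eye(3)-np.outer(v,v))@(P-o)) for o,v in rays]
def toolT(s):
    T=np.eye(4);w,x,y,z=s['ee_rot'];T[:3,:3]=R.from_quat([x,y,z,w]).as_matrix();T[:3,3]=s['eef_pos'];return T
E
python3 - <<'E'
from h import *
s=sense();print(s)
for n in("scene","top","wrist"):
    m=camera_model(n);print(n,m); cv2.imwrite(f'pics/{n}0.png',capture(n))
a=[cv2.imread(f'pics/{n}0.png') for n in("scene","top")]
E
```

```text
{'time_s': 0.0, 'joints': array([ 1.06059720e+00,  3.13443529e-01,  1.49847709e+00, -1.12385583e-05,
        1.33102779e+00, -2.23437129e-01]), 'dq': array([ 0.00077824,  0.00090908,  0.00063883, -0.00040826, -0.00032768,
        0.00146241]), 'tau': array([ 1.62280423e-03, -4.12268507e+01, -2.59744066e+01, -7.52445385e-05,
        4.12470661e-03, -1.69012333e-05]), 'eef_pos': array([148.38813336, 503.30131376, 230.72334015]), 'ee_rot': array([-2.38025215e-04,  1.42888875e-01,  9.89738506e-01, -6.34740432e-04]), 'force': array([-0.00439196,  0.52410399, -0.78985498]), 'wrist_torque': array([-0.01529101, -0.02471183, -0.03086052]), 'grip_force': 0.0, 'grip_width': 1.0073000750392058}
scene {'fx': 480.3504891142709, 'fy': 480.3504891142709, 'cx': 279.88431990663764, 'cy': 207.83806128127512, 'world_from_camera': array([[-6.19594495e-01,  6.63477925e-01, -4.19403987e-01,
         1.67365449e+02],
       [-7.84757398e-01, -5.12675565e-01,  3.48309621e-01,
         4.29854604e+02],
       [ 1.60775685e-02,  5.44941105e-01,  8.38320168e-01,
         9.15391237e+02],
       [ 0.00000000e+00
[... 295 characters left out ...]
01,  1.29257178e-02, -2.64103067e-02,
         1.04442575e+02],
       [-2.44802539e-02,  1.31717789e-01,  9.90984935e-01,
         9.88987108e+02],
       [ 0.00000000e+00,  0.00000000e+00,  0.00000000e+00,
         1.00000000e+00]])}
wrist {'fx': 363.6879423283552, 'fy': 363.6879423283552, 'cx': 280.92319422909526, 'cy': 213.98017218401102, 'T_tool_cam': array([[-6.60379443e-04,  9.58115613e-01,  2.86380928e-01,
         7.26802963e+01],
       [ 9.99997799e-01,  6.23682675e-05,  2.09728344e-03,
        -6.10126413e-01],
       [ 1.99157893e-03,  2.86381682e-01, -9.58113545e-01,
        -1.43128219e+02],
       [ 0.00000000e+00,  0.00000000e+00,  0.00000000e+00,
         1.00000000e+00]])}
```

View pics/scene0.png

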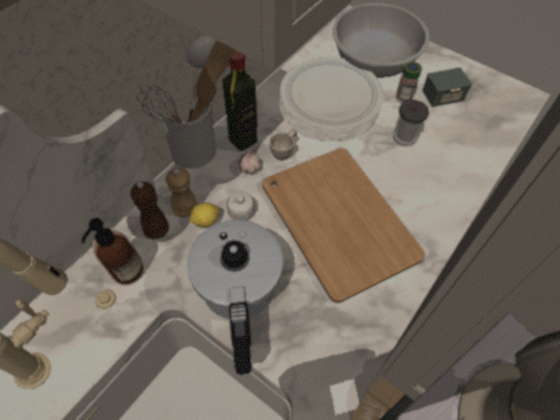

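View pics/top0.png

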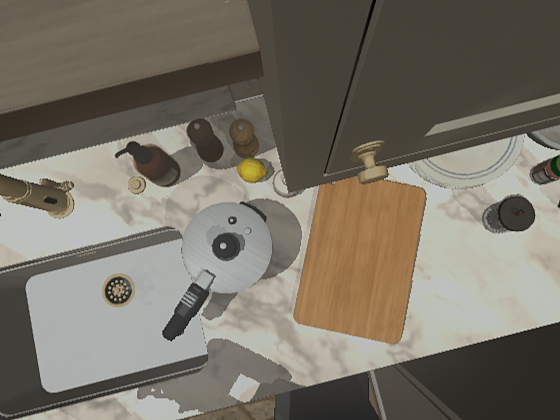

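The scene view has the knob at about (234,255), the handle down to (243,370), and the board corners at about (342,151), (422,250), (338,298) and (264,181). The top view has the knob at about (226,245), the catch at (205,280), the handle end at (172,336), and the board at (427,188), (401,343), (295,320) and (316,180). Next I'll enlarge both for accurate pixels.

```bash
python3 - <<'E'
from h import *
a=cv2.imread('pics/scene0.png')[215:380,170:300]; b=cv2.imread('pics/top0.png')[190:345,155:285]
a=cv2.resize(a[:150],None,fx=3,fy=3,interpolation=cv2.INTER_CUBIC)
a=cv2.imread('pics/scene0.png')[220:380,180:290];b=cv2.imread('pics/top0.png')[190:350,155:285]
f=lambda i:cv2.resize(i,None,fx=3.3,fy=3.3,interpolation=cv2.INTER_CUBIC)
o=np.hstack([f(a),f(b)]);o=np.clip(o.astype(float)*1.4,0,255).astype(np.uint8);print(o.shape,f(a).shape);cv2.imwrite('pics/c1.png',o)
E
```

```text
(528, 792, 3) (528, 363, 3)
```

View pics/c1.png

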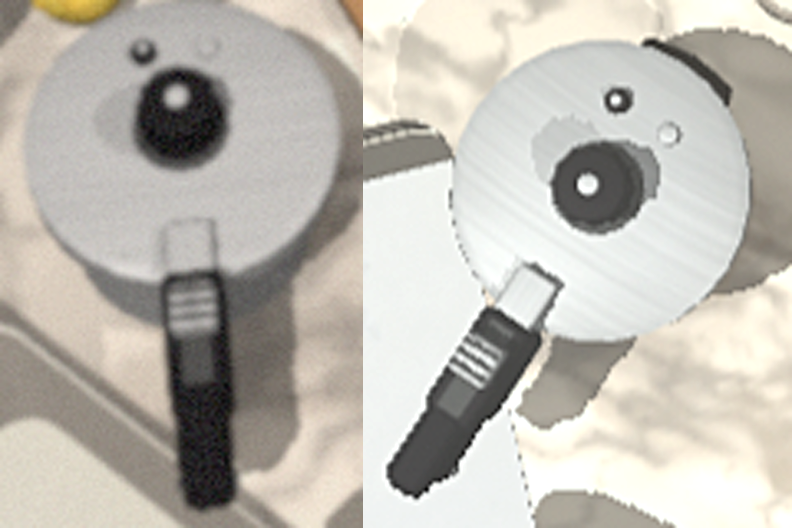

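```bash
python3 - <<'E'
from h import *
S=camera_model('scene');T=camera_model('top')
cs=lambda u,v:(180+u/3.3-.35,220+v/3.3-.35); ct=lambda u,v:(155+(u-363)/3.3-.35,190+v/3.3-.35)
for n,a,b in(('pin',(176,96),(588,184)),('thumb inner top',(192,281),(488,341)),('steel root mid',(189,220),(541,270)),('vent',(143,51),(618,99)),('clear',(208,47),(669,132)),('hend',(208,500),(405,482))):
    print(n,*tri([ray(S,cs(*a)),ray(T,ct(*b))]))
print('lid circle edges top cam at z=110', [atz(T,ct(*p),110)[:2].round() for p in((452,190),(750,190),(600,40),(600,342))])
bs=[(342,150),(422,252),(338,298),(263,181)];bt=[(427,188),(401,343),(295,320)]
for p in bs:print('bs',atz(S,p,18).round())
for p in bt:print('bt',atz(T,p,18).round())
E
```

```text
pin [524.85309002 237.78067118 167.76312492] [np.float64(0.4246859277191487), np.float64(0.4246859277190616)]
thumb inner top [437.81366932 290.66324754 161.31555286] [np.float64(0.9557722345038756), np.float64(0.9557722345038581)]
steel root mid [476.49525312 267.5505402  134.81640049] [np.float64(1.5590168141869636), np.float64(1.559016814187102)]
vent [575.99069695 227.36831544 134.18391486] [np.float64(0.6137416102170553), np.float64(0.6137416102170234)]
clear [556.83429943 196.88679596 132.84694489] [np.float64(1.3440574989412435), np.float64(1.344057498941107)]
hend [355.5991289  343.23709224 122.15197431] [np.float64(1.4709859762893904), np.float64(1.4709859762895077)]
lid circle edges top cam at z=110 [array([524., 328.]), array([526., 152.]), array([615., 243.]), array([437., 237.])]
bs [ 655. -166.   18.]
bs [ 345. -112.   18.]
bs [378.  98.  18.]
bs [698.  42.  18.]
bt [ 664. -177.   18.]
bt [ 337. -116.   18.]
bt [379. 105.  18.]
```

```bash
python3 -m crank '[[[0,0,0,0,0,0.95,0],[0,0,0,0,0,0.95,0],[-1,-0.1,0,0,0,0,0],[-1,-0.1,0,0,0,0,0],[-1,-0.1,0,0,0,0,0],[-1,-0.1,0,0,0,0,0],[-1,-0.1,0,0,0,0,0],[-1,-0.1,0,0,0,0,0]]]' 40
python3 -m crank '[[[-1,-0.1,0,0,0,0,0],[-1,-0.1,0,0,0,0,0],[-1,-0.1,0,0,0,0,0],[-1,-0.1,0,0,0,0,0],[-1,-0.1,0.3,0,0,0,0],[-1,-0.05,0.3,0,0,0,0],[-1,0,0.3,0,0,0,0],[-1,0,0.3,0,0,0,0]]]'
cat > where.py <<'E'
from h import *
import sys
ax=np.array([float(a) for a in sys.argv[1:3]]) if len(sys.argv)>2 else np.array([525.2,238.5])
yaw=float(sys.argv[3]) if len(sys.argv)>3 else -.551
s=sense();T=toolT(s);p=s['eef_pos'];d=p[:2]-ax
e=-np.array([np.cos(yaw),np.sin(yaw)]);n=np.array([-np.sin(yaw),np.cos(yaw)])
print('t',s['time_s'],'tcp',p.round(1),'toolx ang',np.arctan2(T[1,0],T[0,0]).round(3),'tilt',T[2,:2].round(3),'F',s['force'].round(1),'gw',round(s['grip_width'],3),s['grip_force'],'lid out',(d@e).round(1),'lid+y',(d@n).round(1),'q6',s['joints'].round(2))
E
python3 where.py
```

```text
time_s: 0.95
eef_pos: [269.0, 411.4, 231.1]
ee_rot: [-0.0, 0.273, 0.962, -0.0]
force: [0.0, -0.3, -0.7]
grip_width: -0.001
grip_force: 0.0
time_s: 1.75
eef_pos: [432.2, 294.8, 200.8]
ee_rot: [-0.0, 0.273, 0.962, -0.0]
force: [-1.1, 0.6, 0.4]
grip_width: -0.002
grip_force: 0.0
t 1.75 tcp [432.2 294.8 200.8] toolx ang 2.589 tilt [ 0. -0.] F [-1.1  0.6  0.4] gw -0.002 0.0 lid out 108.8 lid+y -0.7 q6 [ 0.37  0.33  1.55  0.    1.26 -0.64]
```

```bash
python3 -m crank '[[[-0.6,0,0,0,0,0,0],[-0.6,0,0,0,0,0,0],[-0.5,0,0,0,0,0,0],[0,0,0.4,0,0,0,0],[0,0,0.4,0,0,0,0],[0,0,0.2,0,0,0,0],[0,0,0,0,0,0,0],[0,0,0,0,0,0,0]]]'
python3 where.py; python3 -c "
from h import *
a=capture('wrist');cv2.imwrite('pics/w1.png',a)"
```

```text
time_s: 2.55
eef_pos: [467.4, 273.5, 176.4]
ee_rot: [-0.0, 0.272, 0.962, -0.0]
force: [-0.7, -0.6, 0.2]
grip_width: -0.0
grip_force: 0.0
t 2.55 tcp [467.4 273.5 176.4] toolx ang 2.59 tilt [ 0. -0.] F [-0.7 -0.6  0.2] gw -0.0 0.0 lid out 67.6 lid+y -0.4 q6 [ 0.31  0.4   1.53  0.    1.22 -0.71]
```

View pics/w1.png

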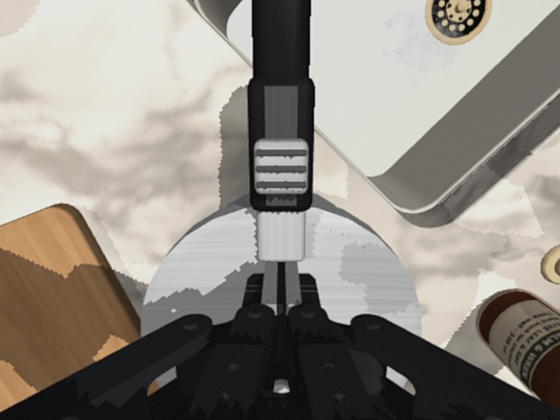

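The wrist view shows the handle straight ahead, centred at column 281, with the thumb block at rows 140–195. The alignment is good. Next I'll lower and push outwards.

```bash
python3 -c "
from h import *
m=camera_model('wrist');T=toolT(sense())@np.array(m['T_tool_cam'])
for r in(190,195):
  P=atz(m,(281,r),161,T);d=P[:2]-[525.2,238.5];print(P,np.hypot(*d),np.arctan2(d[1],d[0]))
"
python3 -m crank '[[[0,0,0.25,0,0,0,0],[0,0,0.25,0,0,0,0],[0,0,0.25,0,0,0,0],[0,0,0.25,0,0,0,0],[0.2,0,0,0,0,0,0],[0.2,0,0,0,0,0,0],[0.2,0,0,0,0,0,0],[0,0,0,0,0,0,0]]]'
python3 where.py
```

```text
[436.31761467 291.75727083 161.        ] 103.6166749047676 2.601770325631485
[438.27249825 290.55280237 161.        ] 101.32070269258992 2.6020507715756582
time_s: 3.4
eef_pos: [454.3, 281.6, 151.6]
ee_rot: [0.0, 0.272, 0.962, 0.0]
force: [0.6, 0.1, 0.3]
grip_width: -0.0
grip_force: 0.0
t 3.4 tcp [454.3 281.6 151.6] toolx ang 2.59 tilt [-0.  0.] F [0.6 0.1 0.3] gw -0.0 0.0 lid out 82.9 lid+y -0.4 q6 [ 0.34  0.41  1.58  0.    1.15 -0.68]
```

```bash
python3 -m crank '[[[0.1,0,0,0,0,0,0],[0.1,0,0,0,0,0,0],[0.1,0,0,0,0,0,0],[0.1,0,0,0,0,0,0],[0.1,0,0,0,0,0,0],[0.1,0,0,0,0,0,0],[0.1,0,0,0,0,0,0],[0,0,0,0,0,0,0]]]'
python3 where.py
python3 -m crank '[[[0.1,0,0,0,0,0,0],[0,0,0,0,0,0,0],[0.04,0,0,0,0,0,0],[0,0,0,0,0,0,0],[0.04,0,0,0,0,0,0],[0,0,0,0,0,0,0],[0,0,0,0,0,0,0],[0,0,0,0,0,0,0]]]'
python3 where.py
```

```text
time_s: 4.2
eef_pos: [439.6, 290.5, 151.3]
ee_rot: [-0.0, 0.272, 0.962, 0.0]
force: [0.1, -0.6, 0.6]
grip_width: 0.004
grip_force: 0.0
t 4.2 tcp [439.6 290.5 151.3] toolx ang 2.59 tilt [ 0. -0.] F [ 0.1 -0.6  0.6] gw 0.004 0.0011288994937785901 lid out 100.1 lid+y -0.5 q6 [ 0.36  0.39  1.6   0.    1.14 -0.66]
time_s: 5.0
eef_pos: [436.1, 292.7, 151.3]
ee_rot: [-0.0, 0.273, 0.962, 0.0]
force: [0.5, -1.1, 1.2]
grip_width: -0.0
grip_force: 0.6
t 5.0 tcp [436.1 292.7 151.3] toolx ang 2.589 tilt [0. 0.] F [ 0.5 -1.1  1.2] gw -0.0 0.6066889967769384 lid out 104.3 lid+y -0.5 q6 [ 0.37  0.39  1.61  0.    1.14 -0.65]
```

```bash
python3 -m crank '[[[0.06,0,0,0,0,0,0],[0,0,0,0,0,0,0],[0.06,0,0,0,0,0,0],[0,0,0,0,0,0,0],[0.04,0,0,0,0,0,0],[0,0,0,0,0,0,0],[0,0,0,0,0,0,0],[0,0,0,0,0,0,0]]]'
python3 where.py
python3 -m crank '[[[0.06,0,0,0,0,0,0],[0,0,0,0,0,0,0],[0.06,0,0,0,0,0,0],[0,0,0,0,0,0,0],[0.04,0,0,0,0,0,0],[0,0,0,0,0,0,0],[0,0,0,0,0,0,0],[0,0,0,0,0,0,0]]]'
python3 where.py;python3 -c "
from h import *
a=capture('wrist');cv2.imwrite('pics/w2.png',a[100:260,180:380]);print(a.shape)"
```

```text
time_s: 5.8
eef_pos: [432.8, 294.8, 151.3]
ee_rot: [0.0, 0.273, 0.962, 0.0]
force: [1.9, -1.6, 0.5]
grip_width: 0.0
grip_force: 1.3
t 5.8 tcp [432.8 294.8 151.3] toolx ang 2.589 tilt [-0.  0.] F [ 1.9 -1.6  0.5] gw 0.0 1.3065404139615566 lid out 108.2 lid+y -0.5 q6 [ 0.37  0.39  1.61  0.    1.14 -0.64]
time_s: 6.6
eef_pos: [431.5, 295.5, 151.3]
ee_rot: [0.003, 0.273, 0.962, -0.0]
force: [14.2, -7.7, -5.9]
grip_width: -0.006
grip_force: 8.2
t 6.6 tcp [431.5 295.5 151.3] toolx ang 2.589 tilt [-0.005  0.001] F [14.2 -7.7 -5.9] gw -0.006 8.207093342207372 lid out 109.7 lid+y -0.5 q6 [ 0.38  0.38  1.62 -0.    1.14 -0.64]
(420, 560, 3)
```

View pics/w2.png

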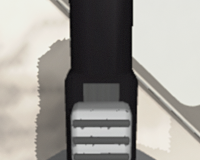

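The thumb block has moved back along its recess and the force rose to 16 N at the stop, so the catch is fully back. Next I'll back off, rise, and go to the +y side of the handle.

```bash
python3 -m crank '[[[-0.3,0,0,0,0,0,0],[0,0,-0.7,0,0,0,0],[0,0,-0.7,0,0,0,0],[0.5,0.4,0,0,0,0,0],[0.5,0.4,0,0,0,0,0],[0.5,0.4,0,0,0,0,0],[0.4,0.35,0,0,0,0,0],[0,0,0,0,0,0,0]]]'
python3 where.py
```

```text
time_s: 7.45
eef_pos: [414.8, 351.9, 186.1]
ee_rot: [-0.0, 0.272, 0.962, -0.0]
force: [0.9, -0.7, -0.3]
grip_width: -0.002
grip_force: 0.0
t 7.45 tcp [414.8 351.9 186.1] toolx ang 2.591 tilt [ 0.001 -0.   ] F [ 0.9 -0.7 -0.3] gw -0.002 0.0 lid out 153.5 lid+y 38.8 q6 [ 0.49  0.39  1.51  0.    1.24 -0.53]
```

```bash
python3 -m crank '[[[0,0,0.6,0,0,0,0],[0,0,0.6,0,0,0,0],[0,0,0.6,0,0,0,0],[0,0,0.56,0,0,0,0],[0,-0.15,0,0,0,0,0],[0,-0.15,0,0,0,0,0],[0,-0.1,0,0,0,0,0],[0,0,0,0,0,0,0]]]'
python3 where.py
```

```text
time_s: 8.25
eef_pos: [410.5, 342.1, 128.1]
ee_rot: [0.0, 0.273, 0.962, 0.0]
force: [-0.1, 0.1, -0.5]
grip_width: 0.0
grip_force: 0.0
t 8.25 tcp [410.5 342.1 128.1] toolx ang 2.589 tilt [-0.001  0.001] F [-0.1  0.1 -0.5] gw 0.0 0.0 lid out 152.0 lid+y 28.2 q6 [ 0.48  0.44  1.61  0.    1.1  -0.54]
```

```bash
python3 -m crank '[[[0,-0.1,0,0,0,0,0],[0,-0.1,0,0,0,0,0],[0.05,-0.3,0,0,0,-0.36,0],[0.05,-0.3,0,0,0,-0.36,0],[0.05,-0.3,0,0,0,-0.36,0],[0.05,-0.3,0,0,0,-0.36,0],[0.05,-0.3,0,0,0,-0.36,0],[0,0,0,0,0,0,0]]]'
python3 where.py
python3 where.py 525.2 238.5 -0.301
```

```text
time_s: 9.05
eef_pos: [385.5, 306.6, 127.4]
ee_rot: [-0.0, 0.15, 0.989, -0.0]
force: [-0.6, -0.0, -0.9]
grip_width: -0.002
grip_force: 0.0
t 9.05 tcp [385.5 306.6 127.4] toolx ang 2.841 tilt [ 0. -0.] F [-0.6 -0.  -0.9] gw -0.002 0.0 lid out 154.7 lid+y -15.1 q6 [ 0.43  0.35  1.73 -0.    1.05 -0.84]
t 9.05 tcp [385.5 306.6 127.4] toolx ang 2.841 tilt [ 0. -0.] F [-0.6 -0.  -0.9] gw -0.002 0.0 lid out 153.6 lid+y 23.6 q6 [ 0.43  0.35  1.73 -0.    1.05 -0.84]
```

```bash
python3 -m crank '[[[0.03,-0.3,0,0,0,-0.36,0],[0.03,-0.3,0,0,0,-0.36,0],[0.03,-0.3,0,0,0,-0.36,0],[0.03,-0.3,0,0,0,-0.36,0],[0.03,-0.3,0,0,0,-0.36,0],[0.03,-0.3,0,0,0,-0.36,0],[0.03,-0.3,0,0,0,-0.36,0],[0.03,-0.3,0,0,0,-0.36,0]]]'
python3 where.py 525.2 238.5 0.1
python3 -c "
from h import *
for n in('wrist','top'):
  a=capture(n);cv2.imwrite('pics/%s3.png'%n,a)"
```

```text
time_s: 9.85
eef_pos: [372.1, 248.8, 127.3]
ee_rot: [-0.0, -0.051, 0.999, 0.0]
force: [-1.8, 2.3, 1.2]
grip_width: 0.001
grip_force: 1.3
t 9.85 tcp [372.1 248.8 127.3] toolx ang -3.04 tilt [0.001 0.001] F [-1.8  2.3  1.2] gw 0.001 1.2653303146362305 lid out 151.3 lid+y 25.5 q6 [ 0.33  0.26  1.86  0.    1.02 -1.35]
```

View pics/wrist3.png

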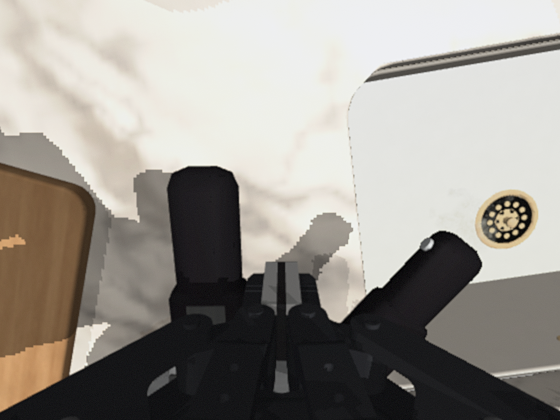

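The lid handle, at columns 170–240, has swung away from the pot handle at lower right, and the finger is against it. I'll continue to the stop.

```bash
python3 -m crank '[[[0.03,-0.3,0,0,0,-0.36,0],[0.03,-0.3,0,0,0,-0.36,0],[0.03,-0.3,0,0,0,-0.36,0],[0.03,-0.3,0,0,0,-0.36,0],[0.03,-0.3,0,0,0,-0.36,0],[0.01,-0.15,0,0,0,-0.18,0],[0,0,0,0,0,0,0],[0,0,0,0,0,0,0]]]'
python3 where.py 525.2 238.5 0.375
python3 -m crank '[[[0.01,-0.1,0,0,0,-0.1,0],[0,0,0,0,0,0,0],[0.01,-0.1,0,0,0,-0.1,0],[0,0,0,0,0,0,0],[0,-0.05,0,0,0,-0.05,0],[0,0,0,0,0,0,0],[0,0,0,0,0,0,0],[0,0,0,0,0,0,0]]]'
python3 where.py 525.2 238.5 0.42
```

```text
time_s: 10.75
eef_pos: [377.5, 207.9, 127.3]
ee_rot: [0.0, -0.187, 0.982, -0.0]
force: [0.7, -0.7, 0.5]
grip_width: -0.0
grip_force: 0.0
t 10.75 tcp [377.5 207.9 127.3] toolx ang -2.766 tilt [-0. -0.] F [ 0.7 -0.7  0.5] gw -0.0 0.0 lid out 148.6 lid+y 25.6 q6 [ 0.23  0.23  1.91 -0.    1.   -1.72]
time_s: 11.55
eef_pos: [379.2, 201.7, 127.3]
ee_rot: [-0.0, -0.205, 0.979, -0.0]
force: [-2.6, 1.1, 0.8]
grip_width: -0.0
grip_force: 1.0
t 11.55 tcp [379.2 201.7 127.3] toolx ang -2.729 tilt [ 0. -0.] F [-2.6  1.1  0.8] gw -0.0 1.0227575898170471 lid out 148.3 lid+y 25.9 q6 [ 0.21  0.23  1.91 -0.    1.   -1.77]
```

```bash
python3 -m crank '[[[0,-0.1,0,0,0,-0.12,0],[0,0,0,0,0,0,0],[0,-0.1,0,0,0,-0.12,0],[0,0,0,0,0,0,0],[0,-0.1,0,0,0,-0.12,0],[0,0,0,0,0,0,0],[0,0,0,0,0,0,0],[0,0,0,0,0,0,0]]]'
python3 where.py 525.2 238.5 0.45
python3 -m crank '[[[0,-0.08,0,0,0,-0.1,0],[0,0,0,0,0,0,0],[0,-0.08,0,0,0,-0.1,0],[0,0,0,0,0,0,0],[0,-0.04,0,0,0,-0.05,0],[0,0,0,0,0,0,0],[0,0,0,0,0,0,0],[0,0,0,0,0,0,0]]]'
python3 where.py 525.2 238.5 0.48
```

```text
time_s: 12.35
eef_pos: [379.5, 198.5, 126.9]
ee_rot: [-0.002, -0.229, 0.973, 0.005]
force: [-15.8, 30.8, 3.5]
grip_width: 0.001
grip_force: 17.6
t 12.35 tcp [379.5 198.5 126.9] toolx ang -2.679 tilt [0.002 0.01 ] F [-15.8  30.8   3.5] gw 0.001 17.634399274829775 lid out 148.6 lid+y 27.3 q6 [ 0.2   0.23  1.91  0.01  1.01 -1.84]
time_s: 13.15
eef_pos: [379.2, 196.9, 126.3]
ee_rot: [-0.004, -0.246, 0.969, 0.008]
force: [-25.6, 53.8, 3.6]
grip_width: -0.002
grip_force: 30.2
t 13.15 tcp [379.2 196.9 126.3] toolx ang -2.645 tilt [0.004 0.018] F [-25.6  53.8   3.6] gw -0.002 30.174346114508808 lid out 148.7 lid+y 30.5 q6 [ 0.19  0.23  1.91  0.02  1.01 -1.88]
```

Hard stop reached. I'll back off, rise, and check the pose from above.

```bash
python3 -m crank '[[[0,0.4,0,0,0,0,0],[0,0.4,0,0,0,0,0],[0,0,-1,0,0,0,0],[0,0,-1,0,0,0,0],[0,0,-1,0,0,0,0],[0,0,-0.4,0,0,0,85],[0,0,0,0,0,0,85],[0,0,0,0,0,0,85]]]'
python3 where.py 525.2 238.5 0.45
python3 -c "
from h import *
a=capture('wrist');cv2.imwrite('pics/w4.png',a)
t=capture('top')[180:350,155:325];cv2.imwrite('pics/t4.png',t)
o=np.hstack([a,cv2.resize(t,(420,420))]);
s=capture('scene')[200:380,150:330]
cv2.imwrite('pics/ts4.png',np.hstack([cv2.resize(t,(400,400),interpolation=cv2.INTER_CUBIC),cv2.resize(s,(400,400),interpolation=cv2.INTER_CUBIC)]))"
```

```text
time_s: 13.95
eef_pos: [374.9, 207.8, 211.3]
ee_rot: [-0.001, -0.246, 0.969, -0.0]
force: [0.1, 0.0, -0.2]
grip_width: 0.507
grip_force: 0.0
t 13.95 tcp [374.9 207.8 211.3] toolx ang -2.644 tilt [0.001 0.   ] F [ 0.1  0.  -0.2] gw 0.507 0.0 lid out 148.7 lid+y 37.7 q6 [ 0.23  0.12  1.8  -0.    1.23 -1.84]
```

View pics/ts4.png

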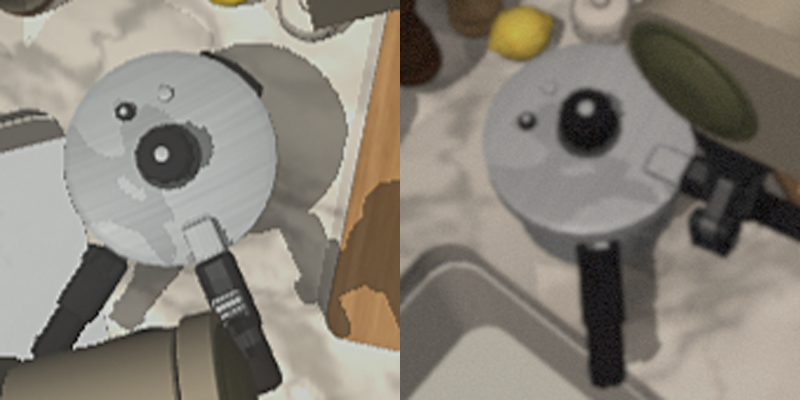

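The lid has turned well away from the pot's handle. The pin is at (161,154) in the left crop and (585,106) in the right crop. The vent is at (126,111) and (527,121).

```bash
python3 - <<'E'
from h import *
S=camera_model('scene');T=camera_model('top')
k=2.3529
ct=lambda u,v:(155+u/k-.3,180+v/k-.3); cs=lambda u,v:(150+(u-400)*.45-.3,200+v*.45-.3)
L=[]
for a,b in(((161,154),(585,106)),((126,111),(527,121))):
    P,e=tri([ray(T,ct(*a)),ray(S,cs(*b))]);print(P,e);L.append(P)
d=L[1]-L[0];a=np.arctan2(d[1],d[0]);print('turn',a-np.arctan2(227.4-237.8,576-524.9))
E
```

```text
[525.3360375  236.93549061 170.94092593] [np.float64(0.15926578690816007), np.float64(0.1592657869080399)]
[561.81386317 272.74236406 132.39888361] [np.float64(0.4213229130099057), np.float64(0.4213229130099077)]
turn 0.976896629933368
```

```bash
python3 -m crank '[[[-0.8,-0.25,0,0,0,0,85],[-0.8,-0.25,0,0,0,0,85],[-0.8,-0.25,0,0,0,0,85],[-0.8,-0.25,0,0,0,0,85],[-0.8,-0.25,0,0,0,0,85],[-0.8,-0.25,0,0,0,0,85],[-0.8,-0.25,0,0,0,0,85],[-0.26,-0.06,0,0,0,0,85]]]'
python3 -m crank '[[[0,0,0,0,0,0,85],[0,0,0.5,0,0,0,85],[0,0,0.5,0,0,0,85],[0,0,0.5,0,0,0,85],[0,0,0,0,0,0,85],[0,0,0,0,0,0,85],[0,0,0,0,0,0,85],[0,0,0,0,0,0,85]]]'
python3 where.py 525.2 237.8 0.44
```

```text
time_s: 14.9
eef_pos: [526.4, 238.2, 211.0]
ee_rot: [-0.001, -0.246, 0.969, -0.0]
force: [-0.2, 0.4, -0.4]
grip_width: 0.998
grip_force: 0.0
time_s: 15.7
eef_pos: [525.6, 238.3, 175.3]
ee_rot: [0.001, -0.246, 0.969, 0.0]
force: [0.7, 0.8, 0.3]
grip_width: 0.993
grip_force: 0.0
t 15.7 tcp [525.6 238.3 175.3] toolx ang -2.644 tilt [-0.001 -0.   ] F [0.7 0.8 0.3] gw 0.993 0.0 lid out -0.6 lid+y 0.3 q6 [ 0.22  0.47  1.42  0.    1.25 -1.85]
```

```bash
python3 -m crank '[[[0,0,0.4,0,0,0,85],[0,0,0.4,0,0,0,85],[0,0,0.4,0,0,0,85],[0,0,0.3,0,0,0,85],[0,0,0.14,0,0,0,85],[0,0,0,0,0,0,85],[0,0,0,0,0,0,30],[0,0,0,0,0,0,30]]]' 60
python3 where.py 525.2 237.8 0.44
python3 -m crank '[[[0,0,0,0,0,0,30],[0,0,0,0,0,0,30],[0,0,0,0,0,0,30],[0,0,0,0,0,0,30],[0,0,0,0,0,0,30],[0,0,0,0,0,0,30],[0,0,0,0,0,0,30],[0,0,0,0,0,0,30]]]' 60
python3 where.py 525.2 237.8 0.44
```

```text
time_s: 16.5
eef_pos: [525.7, 238.3, 134.2]
ee_rot: [0.0, -0.246, 0.969, -0.0]
force: [0.2, -0.2, 0.5]
grip_width: 0.686
grip_force: 0.0
t 16.5 tcp [525.7 238.3 134.2] toolx ang -2.644 tilt [-0.001 -0.   ] F [ 0.2 -0.2  0.5] gw 0.686 0.0 lid out -0.6 lid+y 0.3 q6 [ 0.22  0.51  1.47 -0.    1.16 -1.85]
time_s: 17.3
eef_pos: [525.8, 238.2, 134.5]
ee_rot: [0.001, -0.246, 0.969, -0.0]
force: [-0.1, -0.9, 6.0]
grip_width: 0.471
grip_force: 61.1
t 17.3 tcp [525.8 238.2 134.5] toolx ang -2.644 tilt [-0.001 -0.001] F [-0.1 -0.9  6. ] gw 0.471 61.086745262145996 lid out -0.7 lid+y 0.1 q6 [ 0.22  0.51  1.47 -0.    1.16 -1.85]
```

```bash
python3 -m crank '[[[0,0,-0.15,0,0,0,30],[0,0,-0.15,0,0,0,30],[0,0,-0.15,0,0,0,30],[0,0,-0.2,0,0,0,30],[0,0,-0.2,0,0,0,30],[0,0,-0.2,0,0,0,30],[0,0,-0.2,0,0,0,30],[0,0,0,0,0,0,30]]]' 80
python3 where.py 525.2 237.8 0.44
python3 -m crank '[[[0,0,-0.25,0,0,0,30],[0,0,-0.25,0,0,0,30],[0,0,-0.25,0,0,0,30],[0,0,-0.25,0,0,0,30],[0,0,-0.2,0,0,0,30],[0,0,-0.1,0,0,0,30],[0,0,0,0,0,0,30],[0,0,0,0,0,0,30]]]' 80
python3 where.py 525.2 237.8 0.44
python3 -c "
from h import *
t=capture('top');s=capture('scene')
cv2.imwrite('pics/ts5.png',cv2.resize(np.hstack([t[150:380,120:450],s[120:350,150:450]]),None,fx=1.25,fy=1.25))"
```

```text
time_s: 18.1
eef_pos: [525.8, 238.3, 165.9]
ee_rot: [0.001, -0.246, 0.969, -0.0]
force: [-0.5, -0.4, -6.5]
grip_width: 0.471
grip_force: 81.3
t 18.1 tcp [525.8 238.3 165.9] toolx ang -2.644 tilt [-0.001 -0.   ] F [-0.5 -0.4 -6.5] gw 0.471 81.27214193344116 lid out -0.7 lid+y 0.3 q6 [ 0.22  0.48  1.43  0.    1.23 -1.85]
time_s: 18.9
eef_pos: [525.3, 238.2, 197.3]
ee_rot: [-0.0, -0.246, 0.969, -0.0]
force: [0.3, -0.2, -7.1]
grip_width: 0.469
grip_force: 81.5
t 18.9 tcp [525.3 238.2 197.3] toolx ang -2.644 tilt [0. 0.] F [ 0.3 -0.2 -7.1] gw 0.469 81.46061897277832 lid out -0.3 lid+y 0.3 q6 [ 0.22  0.45  1.39 -0.    1.3  -1.85]
```

View pics/ts5.png

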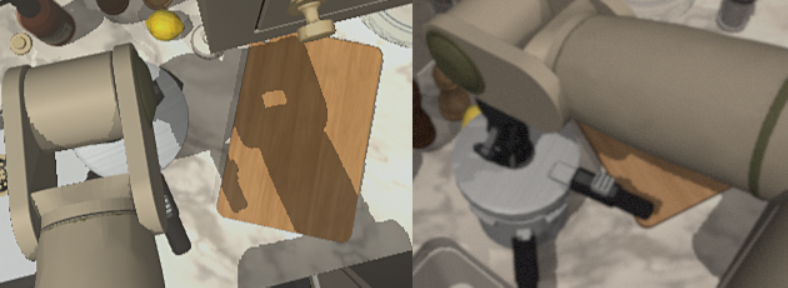

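The lid is clear of the pot, held level, with a load of about 7 N. Next I'll turn it so that the handle points towards the robot, then carry it to the board.

```bash
python3 -m crank '[[[0,0,0,0,0,0.4,30],[0,0,0,0,0,0.7,30],[0,0,0,0,0,0.7,30],[0,0,0,0,0,0.7,30],[0,0,0,0,0,0.7,30],[0,0,0,0,0,0.7,30],[0,0,0,0,0,0.5,30],[0,0,0,0,0,0.2,30]]]' 80
python3 -m crank '[[[0,-0.2,0,0,0,0,30],[0,-0.4,0,0,0,0,30],[0,-0.6,0,0,0,0,30],[0.05,-0.7,0,0,0,0,30],[0.05,-0.7,0,0,0,0,30],[0.05,-0.7,0,0,0,0,30],[0.05,-0.7,0,0,0,0,30],[0.05,-0.7,0,0,0,0,30]]]'
python3 where.py 480 -28 -0.2
```

```text
time_s: 19.8
eef_pos: [525.4, 238.2, 197.3]
ee_rot: [-0.0, 0.073, 0.997, -0.0]
force: [-0.5, -0.6, -7.0]
grip_width: 0.469
grip_force: 81.2
time_s: 20.6
eef_pos: [501.8, 121.1, 197.7]
ee_rot: [0.0, 0.072, 0.997, -0.0]
force: [0.1, -0.2, -6.9]
grip_width: 0.469
grip_force: 81.6
t 20.6 tcp [501.8 121.1 197.7] toolx ang 2.997 tilt [-0. -0.] F [ 0.1 -0.2 -6.9] gw 0.469 81.60983204841614 lid out 8.2 lid+y 150.4 q6 [ 0.01  0.32  1.58 -0.    1.24 -1.42]
```

```bash
python3 -m crank '[[[0,-0.7,0,0,0,0,30],[0,-0.8,0,0,0,0,30],[0,-0.8,0,0,0,0,30],[0,-0.8,0,0,0,0,30],[0,-0.8,0,0,0,0,30],[0,-0.8,0,0,0,0,30],[0,-0.6,0,0,0,0,30],[0,-0.4,0,0,0,0,30]]]'
python3 -m crank '[[[0,0,0,0,0,0,30],[0,0,0,0,0,0,30],[0,0,0,0,0,0,30],[0,0,0,0,0,0,30],[0,0,0,0,0,0,30],[0,0,0,0,0,0,30],[0,0,0,0,0,0,30],[0,0,0,0,0,0,30]]]'
python3 where.py 480 -28 -0.2
python3 -c "
from h import *
t=capture('top');s=capture('scene')
cv2.imwrite('pics/ts6.png',cv2.resize(np.hstack([t[150:380,180:480],s[120:350,200:500]]),None,fx=1.3,fy=1.3))"
```

```text
time_s: 21.4
eef_pos: [481.2, -19.9, 197.8]
ee_rot: [0.0, 0.073, 0.997, -0.0]
force: [1.0, 0.2, -7.3]
grip_width: 0.471
grip_force: 81.7
time_s: 22.2
eef_pos: [481.8, -18.1, 197.5]
ee_rot: [-0.0, 0.072, 0.997, -0.0]
force: [0.4, -0.2, -6.6]
grip_width: 0.47
grip_force: 81.9
t 22.2 tcp [481.8 -18.1 197.5] toolx ang 2.997 tilt [ 0. -0.] F [ 0.4 -0.2 -6.6] gw 0.47 81.86556816101074 lid out 0.2 lid+y 10.0 q6 [-0.28  0.25  1.67 -0.    1.22 -1.71]
```

View pics/ts6.png

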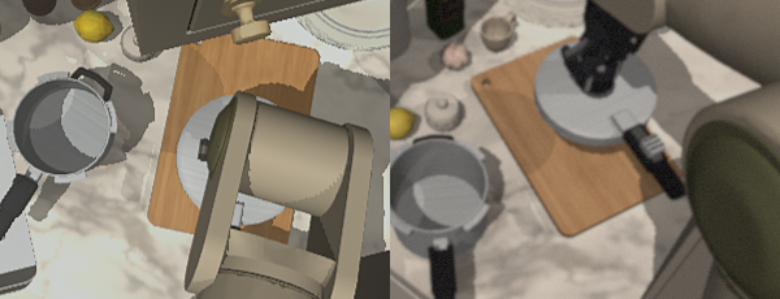

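The lid hangs over the board with nothing around it. I'll shift it about 6 mm more towards -y, then lower.

```bash
python3 -m crank '[[[0,-0.25,0,0,0,0,30],[0,0,0.3,0,0,0,30],[0,0,0.4,0,0,0,30],[0,0,0.5,0,0,0,30],[0,0,0.5,0,0,0,30],[0,0,0.5,0,0,0,30],[0,0,0.4,0,0,0,30],[0,0,0,0,0,0,30]]]'
python3 where.py 480 -28 -0.2
python3 -m crank '[[[0,0,0.3,0,0,0,30],[0,0,0.4,0,0,0,30],[0,0,0.4,0,0,0,30],[0,0,0.4,0,0,0,30],[0,0,0.3,0,0,0,30],[0,0,0.2,0,0,0,30],[0,0,0.2,0,0,0,30],[0,0,0,0,0,0,30]]]'
python3 where.py 480 -28 -0.2
```

```text
time_s: 23.1
eef_pos: [480.1, -24.1, 130.9]
ee_rot: [-0.002, 0.072, 0.997, 0.0]
force: [0.0, -0.2, -6.9]
grip_width: 0.465
grip_force: 81.8
t 23.1 tcp [480.1 -24.1 130.9] toolx ang 2.997 tilt [0.003 0.   ] F [ 0.  -0.2 -6.9] gw 0.465 81.81001424789429 lid out 0.7 lid+y 3.8 q6 [-0.29  0.33  1.76  0.    1.06 -1.72]
time_s: 23.9
eef_pos: [480.7, -24.3, 77.0]
ee_rot: [-0.0, 0.072, 0.997, 0.0]
force: [-0.7, 0.2, -6.3]
grip_width: 0.471
grip_force: 81.8
t 23.9 tcp [480.7 -24.3  77. ] toolx ang 2.997 tilt [0.001 0.   ] F [-0.7  0.2 -6.3] gw 0.471 81.81025743484497 lid out 0.0 lid+y 3.8 q6 [-0.29  0.41  1.81 -0.    0.92 -1.72]
```

Expected contact is near z 50. I'll go down 20 mm, then in small steps.

```bash
python3 -m crank '[[[0,0,0.2,0,0,0,30],[0,0,0.2,0,0,0,30],[0,0,0.15,0,0,0,30],[0,0,0.1,0,0,0,30],[0,0,0.1,0,0,0,30],[0,0,0.05,0,0,0,30],[0,0,0,0,0,0,30],[0,0,0,0,0,0,30]]]'
python3 where.py 480 -28 -0.2
python3 -m crank '[[[0,0,0.04,0,0,0,30],[0,0,0.04,0,0,0,30],[0,0,0.04,0,0,0,30],[0,0,0.04,0,0,0,30],[0,0,0.04,0,0,0,30],[0,0,0,0,0,0,30],[0,0,0,0,0,0,30],[0,0,0,0,0,0,30]]]'
python3 where.py 480 -28 -0.2
```

```text
time_s: 24.7
eef_pos: [481.0, -24.4, 57.6]
ee_rot: [0.0, 0.072, 0.997, -0.0]
force: [-0.7, 0.7, -6.4]
grip_width: 0.469
grip_force: 81.8
t 24.7 tcp [481.  -24.4  57.6] toolx ang 2.997 tilt [-0. -0.] F [-0.7  0.7 -6.4] gw 0.469 81.81030750274658 lid out -0.3 lid+y 3.8 q6 [-0.29  0.44  1.83  0.    0.87 -1.72]
time_s: 25.5
eef_pos: [481.0, -24.4, 52.6]
ee_rot: [0.0, 0.072, 0.997, -0.0]
force: [-0.2, -0.2, -5.9]
grip_width: 0.47
grip_force: 81.8
t 25.5 tcp [481.  -24.4  52.6] toolx ang 2.997 tilt [-0. -0.] F [-0.2 -0.2 -5.9] gw 0.47 81.81093335151672 lid out -0.2 lid+y 3.8 q6 [-0.29  0.45  1.83 -0.    0.86 -1.72]
```

```bash
python3 -m crank '[[[0,0,0.03,0,0,0,30],[0,0,0,0,0,0,30],[0,0,0.03,0,0,0,30],[0,0,0,0,0,0,30],[0,0,0.02,0,0,0,30],[0,0,0,0,0,0,30],[0,0,0,0,0,0,30],[0,0,0,0,0,0,30]]]'
python3 where.py 480 -28 -0.2
```

```text
time_s: 26.3
eef_pos: [481.0, -24.4, 50.6]
ee_rot: [0.0, 0.072, 0.997, -0.0]
force: [-0.5, -0.8, -5.2]
grip_width: 0.467
grip_force: 82.3
t 26.3 tcp [481.  -24.4  50.6] toolx ang 2.997 tilt [-0. -0.] F [-0.5 -0.8 -5.2] gw 0.467 82.26909041404724 lid out -0.3 lid+y 3.8 q6 [-0.29  0.45  1.83 -0.    0.86 -1.72]
```

```bash
python3 -m crank '[[[0,0,0.03,0,0,0,30],[0,0,0,0,0,0,30],[0,0,0.02,0,0,0,30],[0,0,0,0,0,0,30],[0,0,0,0,0,0,30],[0,0,0,0,0,0,30],[0,0,0,0,0,0,30],[0,0,0,0,0,0,30]]]'
python3 where.py 480 -28 -0.2
```

```text
time_s: 27.1
eef_pos: [481.1, -24.4, 50.6]
ee_rot: [0.0, 0.072, 0.997, -0.0]
force: [-7.7, 1.3, 12.6]
grip_width: 0.468
grip_force: 83.6
t 27.1 tcp [481.1 -24.4  50.6] toolx ang 2.997 tilt [-0.001 -0.   ] F [-7.7  1.3 12.6] gw 0.468 83.61596703529358 lid out -0.3 lid+y 3.8 q6 [-0.29  0.45  1.83 -0.    0.86 -1.72]
```

Contact. I'll ease off slightly, open, and rise.

```bash
python3 -m crank '[[[0,0,-0.03,0,0,0,30],[0,0,0,0,0,0,30],[0,0,0,0,0,0,50],[0,0,0,0,0,0,60],[0,0,0,0,0,0,85],[0,0,0,0,0,0,85],[0,0,0,0,0,0,85],[0,0,0,0,0,0,85]]]' 40
python3 where.py 480 -28 -0.2
python3 -m crank '[[[0,0,-0.2,0,0,0,85],[0,0,-0.4,0,0,0,85],[0,0,-0.6,0,0,0,85],[0,0,-0.8,0,0,0,85],[0,0,-0.8,0,0,0,85],[0,0,-0.8,0,0,0,85],[0,0,-0.8,0,0,0,85],[0,0,0,0,0,0,85]]]'
python3 -m crank '[[[0.9,0.5,-0.5,0,0,0,85],[0.9,0.5,0,0,0,0,85],[0.9,0.5,0,0,0,0,85],[0.9,0.5,0,0,0,0,85],[0.9,0.5,0,0,0,0,85],[0.5,0.5,0,0,0,0,85],[0,0,0,0,0,0,85],[0,0,0,0,0,0,85]]]'
python3 where.py 480 -28 -0.2
python3 -c "
from h import *
t=capture('top');s=capture('scene');cv2.imwrite('pics/s7.png',s);cv2.imwrite('pics/t7.png',t)
cv2.imwrite('pics/ts7.png',cv2.resize(np.hstack([t[150:380,180:480],s[120:350,200:500]]),None,fx=1.3,fy=1.3))"
```

```text
time_s: 27.9
eef_pos: [481.0, -24.3, 50.0]
ee_rot: [0.0, 0.072, 0.997, -0.0]
force: [-0.2, -0.8, -0.1]
grip_width: 0.998
grip_force: 0.0
t 27.9 tcp [481.  -24.3  50. ] toolx ang 2.997 tilt [-0. -0.] F [-0.2 -0.8 -0.1] gw 0.998 0.0 lid out -0.2 lid+y 3.8 q6 [-0.29  0.46  1.83 -0.    0.86 -1.72]
time_s: 28.7
eef_pos: [482.1, -24.6, 163.1]
ee_rot: [0.003, 0.072, 0.997, -0.001]
force: [0.2, -0.2, -0.1]
grip_width: 0.999
grip_force: 0.0
time_s: 29.5
eef_pos: [368.3, 67.7, 172.5]
ee_rot: [0.0, 0.072, 0.997, -0.0]
force: [0.9, -0.1, -0.1]
grip_width: 0.995
grip_force: 0.0
t 29.5 tcp [368.3  67.7 172.5] toolx ang 2.998 tilt [-0. -0.] F [ 0.9 -0.1 -0.1] gw 0.995 0.0 lid out 128.5 lid+y 71.6 q6 [-0.13  0.04  1.99 -0.    1.11 -1.56]
```

View pics/ts7.png

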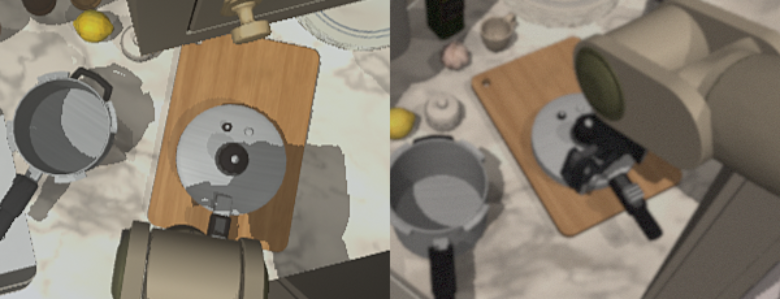

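The lid sits flat, wholly on the board with margin all round, and the gripper is clear of it. The bystanders in view are where they were.

```bash
python3 -c "
from rig import *
print(finish_job())"
```

```text
the job is handed in; nothing more can be done
None
```

I handed the job in at about 29.6 s: catch fully back, lid swung to its stop and lifted off, then set down flat on the board and released, with the arm clear.

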